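Tilt back the wide menu screen at the coffee counter

TASK

Two menu screens stand on the self-service coffee counter, and the wide (landscape) one is standing almost upright. Tilt it back, towards the robot, until it leans about 40 degrees from upright, and leave it so that it stays there by itself; leave the tall (portrait) screen as it is.

Things in the scene. Friction and masses are not known exactly. Their poses are not given: they have to be found in the camera images.
- wide_stand: steel foot of the wide screen, a plate 130 x 130 x 10 mm screwed to the counter (it cannot move). Origin: centre of its underside, on the counter. Its x axis is level and points the way the screen faces (away from the robot, give or take 25 degrees), y is along the screen's width, z up. The hinge axis runs along y, straight above the origin at a height of 50 mm.
- wide_screen (a joint): lean of the wide screen in rad: 0 is upright, positive leans its top back (to the stand's -x, towards the robot), negative forward; range -0.3 to 1.3. A friction hinge: the screen stays wherever it is left and does not spring back; it takes 0.2 to 0.55 N m to turn (2 to 5 N near the top edge).
- wide_screen_top (a point): middle of the wide screen's top edge, 130 mm from the hinge axis, 180 mm above the counter when upright; moves with the screen. The screen is a black-framed panel 180 mm wide, 120 mm high, 14 mm thick (7 mm either side of the plane through the hinge axis), from 10 to 130 mm out from the axis; its lit face is on the stand's +x side.
- tall_screen_top (a point): middle of the top edge of the tall screen, a panel 120 mm wide, 200 mm high, 14 mm thick, on the same kind of stand and friction hinge, its top edge 210 mm from its hinge axis; it must be left as it is.
Things that resemble listed ones, but are neither listed nor needed, are in the scene too. Leave any pink look-alike of the wide_stand alone.

How it is judged:
At the end, for the whole second after the job is handed in: The wide screen leans back 40 degrees from upright, within 10 degrees either way (0.523 to 0.873 rad), at rest by itself; the top of the tall screen is within 20 mm of where it was (value of joint wide_screen between 0.523 and 0.873 rad and velocity of joint wide_screen between -0.05 and 0.05 rad/s and distance of tall_screen_top from where it was at the start of the episode below 0.02 m); the robot touches nothing.
It fails at once if the tall screen is tilted (its top moved more than 20 mm) (distance of tall_screen_top from where it was at the start of the episode above 0.02 m).
It also fails if it takes over 34 s, if anything falls off the work surface, if the arm or the gripper's body presses on something with over 40 N, if the wrist force passes 120 N, or if a joint passes its speed limit or range.

ROBOT

A 7-joint arm with a two-finger parallel gripper is mounted at the origin on the work surface. World frame = base frame: x ahead of the robot, y to its left, z up, the work surface at z = 0. Lengths are in m, angles in rad, forces in N, time in s.
With the tool pointing down it reaches from about 0.4 to 0.875 m from the base axis. Payload 19.3 kg.
Tool frame: the origin (TCP) lies on the centre line of the jaws, within the pads' length; the fingertips stand 25 mm ahead of it and the grasp point (between the pads) lies 6 mm ahead of it (tips_ahead is the distance from the TCP to the fingertips, in m); z points along the fingers, y is the direction in which the jaws open and shut (so a half turn about z gives the same grasp; the last joint's range is limited). The gripper opens to 85 mm and grips with 20 to 120 N. Pads are 22 mm wide; open, the fingers measure 114 mm over their backs; the gripper's body (76 mm by 85 mm) begins 54 mm behind the grasp point. The pads swing forward as they close: fully open they stand 13 mm farther back than shut.
Start: joints at [1.135, 0.521, -0.036, 1.599, 0.021, 1.021, -0.113], TCP at [0.224, -0.584, 0.228] pointing down, gripper open.
Joint ranges: [-2.91, 2.91], [-0.3, 2.13], [-1.5, 1.42], [0.17, 2.43], [-1.26, 4.41], [0.16, 1.93], [-2.52, 2.52]. Speed limits (rad/s): [1.89, 1.89, 2.39, 2.39, 3.01, 3.01, 3.01].

INTERFACE

Orientations are given as [roll, pitch, yaw] about the fixed x, y, z axes, in that order (R = Rz(yaw) Ry(pitch) Rx(roll)).
In Python, from workcell import observe, grab_frame, job_done, outline_of, tips_ahead gives the robot as it stands. The module is installed in compiled form; this text tells all that it offers.
- The arm moves only by the tool move_arm, never from a script. Its argument "motion" is a list of rows, each a list of 2 entries, a list of its own where there are three numbers: the shift along the world's x, y, z in mm, then the turn, a rotation vector about the world's x, y, z in rad. A call has 1 to 12 rows; each row is the pose to reach, as a shift and turn from the pose commanded when the call began; what a row does not reach only later rows make up. A row lasts 1/8 s, in which the tool goes at most 62.5 mm and 10.7 degrees, less where a joint would pass 70% of its speed; a pose out of reach is approached as far as the arm can. A call with a gripper value outside its range is refused whole. "jaw" is the finger opening in mm, from 0 to 85.4, set as the call begins (left out, the last holds). The fingers move at their own pace and stop on an object; "grip_force" is the grip in N (left out, the last holds). Time passes only in rows, so rows that repeat a pose let the fingers close. It gives the time, the measured TCP pose, the force and the opening at its end, in the units of the state.
- observe(): the state, without advancing time (a new reading comes with each control period).
- grab_frame(name): name is "scene" or "side" or "wrist"; returns a dict with "frame" (400x640x3 uint8, red, green, blue), "fx", "fy", "cx", "cy" (pixels), "T" (4x4, takes a point from camera to world coordinates); the wrist camera has in their place "mount" (4x4, takes a point from camera to tool coordinates, whose origin is the TCP and whose axes are the flange's). Camera axes: x right, y down, z forward; pixel columns grow to the right and rows downward; lengths in m; the calibration is good to about 2 mm. The wrist camera is an equidistant fisheye: a pixel r from the principal point sees the ray r / f radians off the axis. A picture is of the moment at which its call begins: read the wrist's pose just before it. There is no depth.
- job_done(): hands the job in, once; it reports no verdict.
Trained networks look in the newest picture that a camera, given by its name, has taken for a name from the list of things; names that differ only in an ending like _2 or _b are one class to them, and where a whole thing is asked for, a point or a joint stands for the part that bears it (a point fixed in the world has none). Each returns a list of dicts, best first, with "score" (0 to 1); they miss things now and then, are a little off and sometimes report something else, mostly with a low value. They report only what shows in the picture. A call takes as long as a camera call. They do not tell look-alikes from the thing itself.
- outline_of(label, camera): "pixels" (400x640 bool, what is visible of it) and "pixel" ([column, row] in pixels, amid what is visible of it).
The state is a dict: "clock": time; "qpos": joint angles; "qd": joint speeds; "joint_efforts": joint torques, N m; "position": TCP position; "tool_rot": TCP orientation; "force": force on the tool from outside, world axes, zero at the start; "moment": the same for the moment, N m; "grip_width": finger opening in m.
Only numpy, scipy, OpenCV 4.12 (cv2) and the standard library are available. Lean on these libraries where they do the work, as an engineer would, in place of code of your own. Each camera call takes 0.05 s, during which the arm holds its last target.

## Working session

There is one attempt and no reset: what is moved stays moved. The work goes in short steps, Python scripts to look and compute and a tool call to move; the robot and the scene stay as the last step left them, time stands still between calls to the robot, and variables do not carry over. Pictures are saved under pics/ and viewed, and the job is handed in when it is done.

Besides the shell and the picture viewer there is one more tool, called after ">>>" in YAML: its name, and indented under it one key for each argument. move_arm: Moves the arm, as the interface text tells. Its arguments: {"type":"object","properties":{"motion":{"type":"array"},"jaw":{"type":"number"},"grip_force":{"type":"number"}},"required":["motion"]}

```bash
mkdir -p pics; cat > a.py <<'E'
import numpy as np, cv2
from workcell import *
E
python3 - <<'E'
from a import *
import pickle
s=observe();print(s)
d={}
for c in ["scene","side","wrist"]:
    f=grab_frame(c);cv2.imwrite(f"pics/{c}0.png",f["frame"][:,:,::-1])
    print(c,f["fx"],f["cx"],f["cy"],np.round(f.get("T",f.get("mount")),3).tolist())
    for l in ["wide_stand","wide_screen","tall_screen_top"]:
        r=outline_of(l,c)
        for o in r: 
            ys,xs=np.nonzero(o["pixels"]);print(l,round(o["score"],2),o["pixel"],xs.min(),xs.max(),ys.min(),ys.max(),len(xs))
        d[c,l]=r
    d[c]=f
pickle.dump(d,open("d.pkl","wb"))
E
```

```text
{'clock': 0.0, 'qpos': array([ 1.13479209,  0.5220239 , -0.0363427 ,  1.60000567,  0.02117514,
        1.02110418, -0.11278733]), 'qd': array([ 3.30844242e-05, -8.23616634e-04,  1.51742252e-04,  4.75402029e-04,
        2.81103602e-04, -1.93617499e-04,  2.81214399e-04]), 'joint_efforts': array([ 1.69779312e-03, -9.27098322e+01,  1.98022306e+00, -3.69924724e+01,
        1.77652814e-02,  8.47032265e-03,  1.71860017e-05]), 'position': array([ 0.22341823, -0.58333137,  0.22702023]), 'tool_rot': array([-3.14043662e+00,  5.42584194e-05,  3.65807189e-01]), 'force': array([0.55692475, 0.47929126, 0.51254536]), 'moment': array([ 0.02439098,  0.01441523, -0.00623412]), 'grip_width': 0.08573901727519773}
scene 440.89771944726766 320.45755728659867 201.0327343604223 [[0.73, 0.518, -0.446, 1.034], [0.683, -0.568, 0.459, -0.472], [-0.015, -0.639, -0.769, 0.94], [0.0, 0.0, 0.0, 1.0]]
wide_stand 0.96 [340.9, 330.5] 295 372 262 374 4208
wide_stand 0.82 [285.1, 177.5] 254 313 123 208 2712
wide_stand 0.7 [279.9, 266.8] 243 310 202 303 3255
wide_screen 0.98 [278.4, 159.1] 260 298 122 196 1574
wide_screen
[... 216 characters left out ...]
.914, -0.307, 0.264, 0.319], [-0.405, -0.705, 0.582, -0.559], [0.007, -0.64, -0.769, 0.939], [0.0, 0.0, 0.0, 1.0]]
wide_stand 0.82 [352.0, 292.5] 310 395 232 342 5153
wide_stand 0.81 [238.1, 257.0] 207 279 193 295 3425
wide_stand 0.68 [439.2, 267.1] 398 486 210 313 4985
wide_screen 0.75 [446.7, 255.2] 410 487 209 295 3196
wide_screen 0.7 [236.6, 234.3] 207 265 193 274 1754
wide_screen 0.64 [357.2, 274.8] 321 394 232 317 2983
tall_screen_top 0.84 [286.2, 147.9] 263 306 107 188 2147
wrist 309.70691628693146 314.20752838547145 199.71511240812075 [[0.001, -0.951, -0.309, 0.081], [1.0, 0.0, 0.001, 0.001], [-0.0, -0.309, 0.951, -0.147], [0.0, 0.0, 0.0, 1.0]]
wide_stand 0.5 [9.7, 3.2] 0 30 0 11 263
```

View pics/scene0.png

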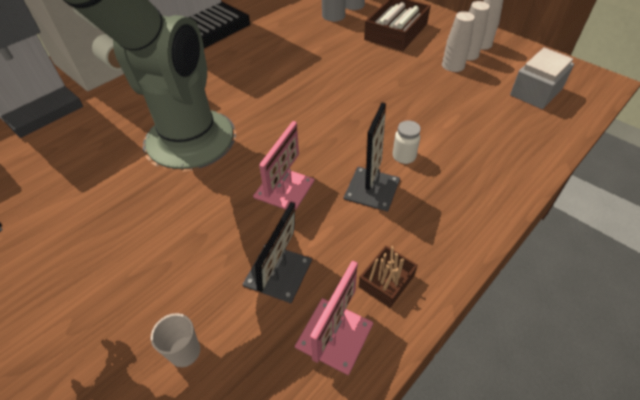

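View pics/side0.png

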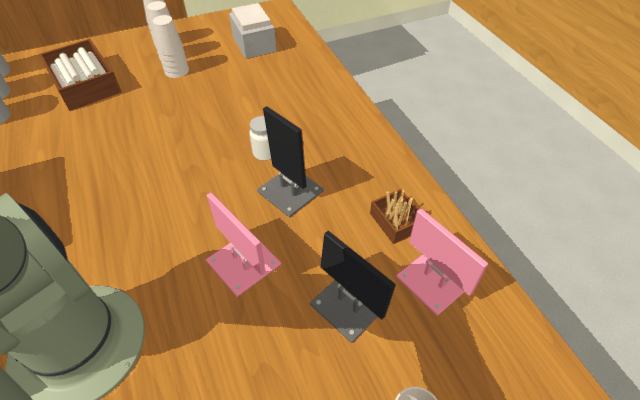

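```bash
python3 - <<'E'
import cv2
a=cv2.imread('pics/scene0.png')[90:390,220:400];b=cv2.imread('pics/side0.png')[90:350,190:500]
cv2.imwrite('pics/cs.png',cv2.resize(a,None,fx=2,fy=2,interpolation=cv2.INTER_CUBIC));cv2.imwrite('pics/cb.png',cv2.resize(b,None,fx=2.3,fy=2.3,interpolation=cv2.INTER_CUBIC))
E
```

```text
(no output)
```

View pics/cs.png

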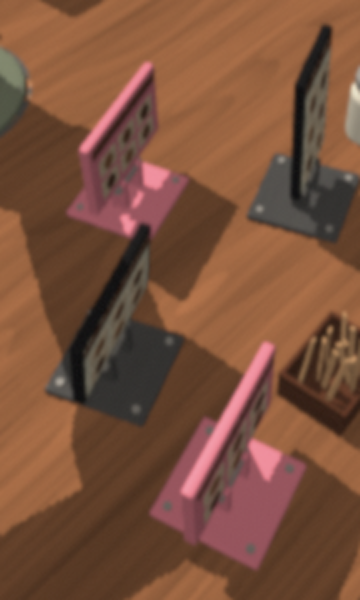

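View pics/cb.png

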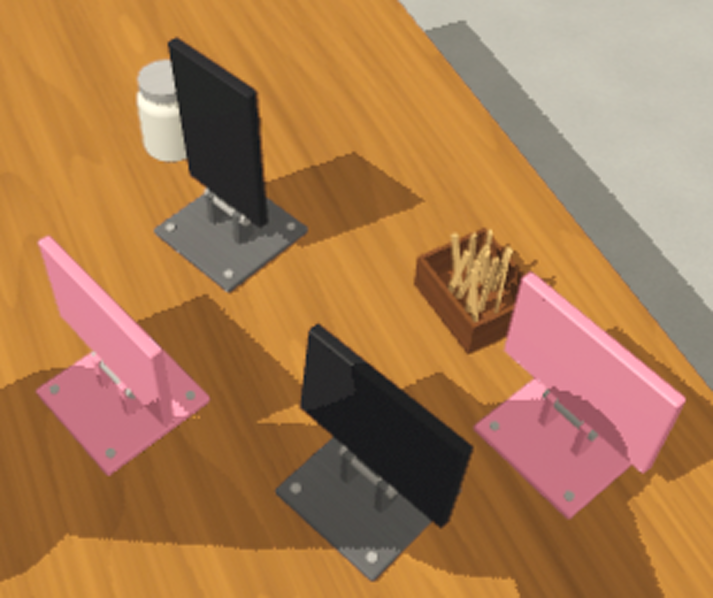

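The candidates for the wide screen are:
- Black landscape panel at scene (277,248) / side (357,275).
- Pink landscape panels at scene (278,159) and (335,313).
- Black portrait panel at scene (376,146), which is the tall screen and must stay put.

The crops confirm the black landscape panel is the target. Next I'll fit its pose.

```bash
cat > fit.py <<'E'
from a import *
import pickle
from scipy.optimize import differential_evolution, minimize
def proj(f,P):
    T=f["T"];c=(P-T[:3,3])@T[:3,:3]
    return np.c_[f["fx"]*c[:,0]/c[:,2]+f["cx"],f["fy"]*c[:,1]/c[:,2]+f["cy"]]
def box(x0,x1,y0,y1,z0,z1): return np.array([[x,y,z] for x in(x0,x1) for y in(y0,y1) for z in(z0,z1)],float)
def panel(p,w=.18,r0=.01,r1=.13):
    x,y,yaw,l=p;b=box(-.007,.007,-w/2,w/2,r0,r1)
    q=np.c_[b[:,0]*np.cos(l)-b[:,2]*np.sin(l),b[:,1],b[:,0]*np.sin(l)+b[:,2]*np.cos(l)+.05]
    return place(q,p)
def place(q,p):
    c,s=np.cos(p[2]),np.sin(p[2]);return np.c_[p[0]+c*q[:,0]-s*q[:,1],p[1]+s*q[:,0]+c*q[:,1],q[:,2]]
def plate(p): return place(box(-.065,.065,-.065,.065,0,.01),p)
def hullmask(f,Ps):
    m=np.zeros((400*4,640*4),np.uint8)
    for P in Ps:
        h=cv2.convexHull(proj(f,P).astype(np.float32)*4+1.5)
        cv2.fillConvexPoly(m,np.round(h).astype(np.int32),1)
    return cv2.resize(m.astype(np.float32),(640,400),interpolation=cv2.INTER_AREA)
def cost(p,obs):
    t=0
    for f,m,kind in obs:
        h=hullmask(f,[panel(p)]+([plate(p)] if kind=="stand" else []))
        t+=np.abs(h-m).sum()/m.sum()
    return t
def fit(obs,bounds):
    r=differential_evolution(cost,bounds,args=(obs,),maxiter=60,popsize=12,seed=1,tol=1e-5)
    return r.x,r.fun
E
python3 - <<'E'
from fit import *
d=pickle.load(open("d.pkl","rb"))
obs=[(d["scene"],d["scene","wide_stand"][2]["pixels"],"stand"),(d["scene"],d["scene","wide_screen"][2]["pixels"],"s"),
(d["side"],d["side","wide_stand"][0]["pixels"],"stand"),(d["side"],d["side","wide_screen"][2]["pixels"],"s")]
obs=[(a,b.astype(float),c) for a,b,c in obs]
p,c=fit(obs,[(.2,.9),(-.5,.3),(-.9,.9),(-.3,1.3)])
print(p,c)
for cam in("scene","side"):
    im=cv2.resize(d[cam]["frame"][:,:,::-1],None,fx=2,fy=2)
    for P in(panel(p),plate(p)):
        h=cv2.convexHull((proj(d[cam],P)*2).astype(np.int32));cv2.polylines(im,[h],True,(0,255,0),1)
    im=im[150:,350:850] if cam=="side" else im[340:640,440:700]
    cv2.imwrite(f"pics/fit_{cam}.png",im[:550])
# tall screen roughly: rough base
for cam in("scene",):
    f=d[cam]
    for q in [(372,190),(405,160),(279,185)]:
        r=f["T"][:3,:3]@np.array([(q[0]-f["cx"])/f["fx"],(q[1]-f["cy"])/f["fy"],1]);t=-f["T"][2,3]/r[2];print(q,f["T"][:3,3]+t*r)
    for q in [(335,340),(390,280)]:
        r=f["T"][:3,:3]@np.array([(q[0]-f["cx"])/f["fx"],(q[1]-f["cy"])/f["fy"],1]);t=-f["T"][2,3]/r[2];print(q,f["T"][:3,3]+t*r)
E
```

```text
[ 0.5678722  -0.14756003  0.38600139 -0.10273021] 0.3263475781520938
(372, 190) [0.56856733 0.21692567 0.        ]
(405, 160) [5.66476662e-01 3.76401033e-01 1.11022302e-16]
(279, 185) [0.36003512 0.05263158 0.        ]
(335, 340) [ 0.78362044 -0.17914036  0.        ]
(390, 280) [7.81375504e-01 2.15215560e-02 1.11022302e-16]
```

View pics/fit_side.png

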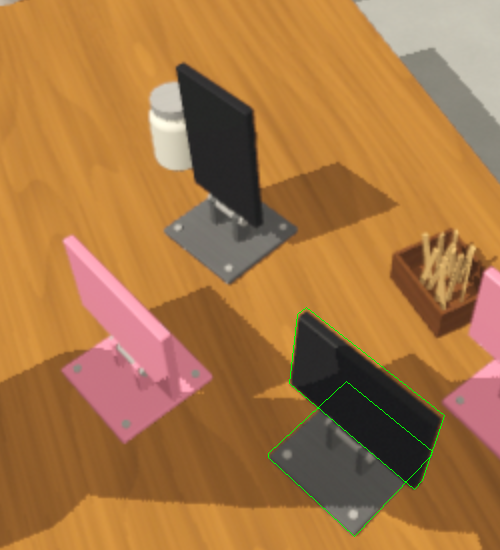

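View pics/fit_scene.png

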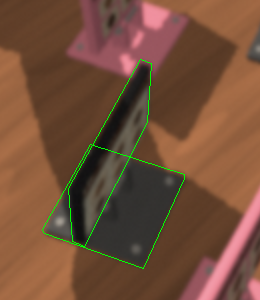

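The overlay fits well. The stand is at (0.568, -0.148), yaw 0.386, lean about -0.10, and the tool yaw is already aligned with it. I'll close the fingers and go over the top to the lit side.

>>> move_arm:
  motion:
    - [[0, 0, 50], [0, 0, 0]]
    - [[30, 40, 60], [0, 0, 0.02]]
    - [[70, 80, 60], [0, 0, 0.02]]
    - [[110, 125, 60], [0, 0, 0.02]]
    - [[150, 170, 60], [0, 0, 0.02]]
    - [[190, 215, 60], [0, 0, 0.02]]
    - [[230, 260, 60], [0, 0, 0.02]]
    - [[270, 305, 60], [0, 0, 0.02]]
    - [[310, 350, 60], [0, 0, 0.02]]
    - [[350, 395, 60], [0, 0, 0.02]]
    - [[385, 435, 60], [0, 0, 0.02]]
    - [[400, 458, 60], [0, 0, 0.02]]
  jaw: 0
  grip_force: 20

```text
clock: 2.1
position: [0.625, -0.1227, 0.2872]
tool_rot: [-3.141, -0.0, 0.388]
force: [-0.0, -0.9, -0.5]
grip_width: -0.0002
```

```bash
python3 - <<'E'
from fit import *
s=observe();print(s["clock"],s["position"],s["tool_rot"],s["force"],s["grip_width"],tips_ahead() if callable(tips_ahead) else tips_ahead)
for c in("scene","side"):
    f=grab_frame(c);cv2.imwrite(f"pics/{c}1.png",f["frame"][:,:,::-1])
E
```

```text
2.1 [ 0.62498145 -0.12274092  0.28722858] [-3.14075224e+00 -3.55131858e-04  3.88372332e-01] [-0.02539573 -0.91796865 -0.46002451] -0.0002080380820876192 0.025
```

View pics/side1.png

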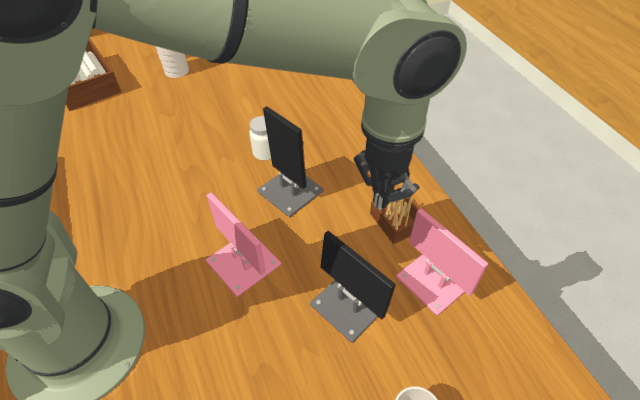

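View pics/scene1.png

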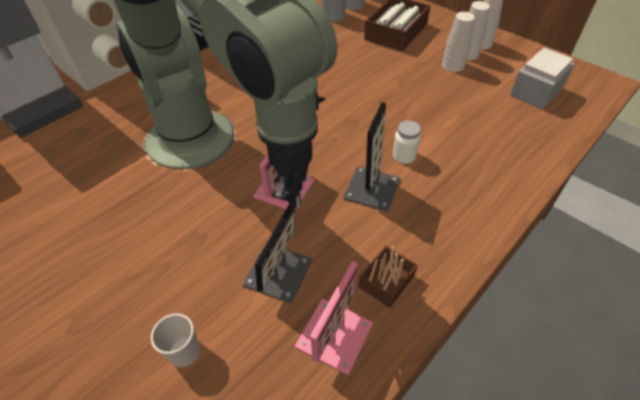

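```bash
python3 - <<'E'
from fit import *
d=pickle.load(open("d.pkl","rb"))
for c in("scene","side"): print(proj(d[c],np.array([[.625,-.1227,.262],[.568,-.148,.18]])))
p=np.array([.568,-.1476,.386,0]);R=np.array([[np.cos(.386),np.sin(.386)],[-np.sin(.386),np.cos(.386)]])
print(R@(np.array([.625,-.1227])-p[:2]))
E
```

```text
[[295.29201699 213.0434866 ]
 [270.33472    229.51878488]]
[[378.36914603 216.34318689]
 [354.62121798 260.76508738]]
[0.06218057 0.00160823]
```

```bash
python3 - <<'E'
import cv2,numpy as np
a=cv2.imread('pics/scene1.png');b=cv2.imread('pics/side1.png')
a=cv2.resize(a[150:290,230:350],None,fx=3.5,fy=3.5);b=cv2.resize(b[150:290,330:450],None,fx=3.5,fy=3.5)
cv2.drawMarker(a,(int(65*3.5),int(63*3.5)),(0,0,255));cv2.drawMarker(b,(int(48.4*3.5),int(66.3*3.5)),(0,0,255))
b=cv2.convertScaleAbs(b,alpha=1.5,beta=20);cv2.imwrite('pics/tip.png',np.hstack([a[:,:390],b[:,:390]]))
E
```

```text
(no output)
```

View pics/tip.png

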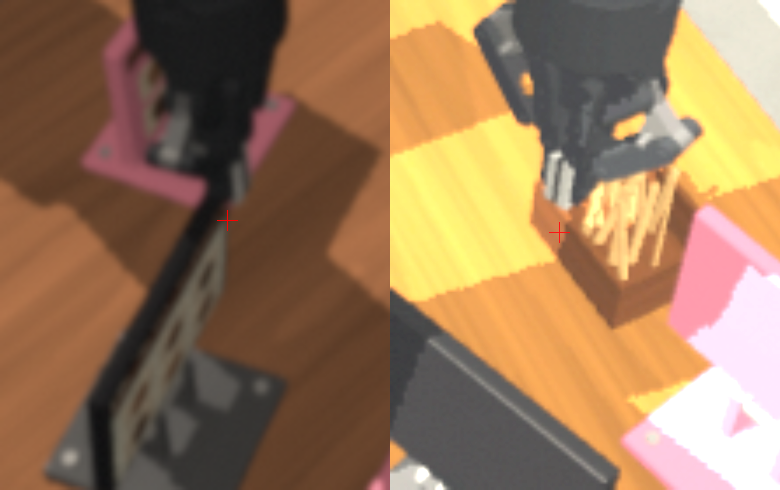

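Both views show the shut tips about 10 mm higher than nominal, so I'll go slightly lower, then push towards the robot along the stand's -x.

>>> move_arm:
  motion:
    - [[0, 0, -45], [0, 0, 0]]
    - [[0, 0, -90], [0, 0, 0]]
    - [[0, 0, -130], [0, 0, 0]]
    - [[0, 0, -130], [0, 0, 0]]
    - [[-14, -6, -130], [0, 0, 0]]
    - [[-28, -11, -130], [0, 0, 0]]
    - [[-42, -17, -130], [0, 0, 0]]
    - [[-56, -23, -130], [0, 0, 0]]
    - [[-70, -28, -130], [0, 0, 0]]
    - [[-83, -34, -130], [0, 0, 0]]
    - [[-92, -37, -130], [0, 0, 0]]
    - [[-92, -37, -130], [0, 0, 0]]

```text
clock: 3.7
position: [0.5307, -0.1631, 0.1576]
tool_rot: [-3.141, 0.001, 0.385]
force: [0.6, 0.7, -0.4]
grip_width: 0.0002
```

```bash
cat > look.py <<'E'
from fit import *
import sys
n=sys.argv[1]
s=observe();print(s["clock"],s["position"],s["force"])
F={c:grab_frame(c) for c in("scene","side")}
ims=[];obs=[]
for c in F:
    cen=(280,255) if c=="scene" else (355,280)
    for o in outline_of("wide_screen",c):
        print(c,round(o["score"],2),o["pixel"])
        if np.hypot(*(np.array(o["pixel"])-cen))<40: obs.append((F[c],o["pixels"].astype(float),"s"));
p0=np.array([.5679,-.1476,.386])
g=np.arange(-.3,1.3,.02);cs=[cost([*p0,t],obs) for t in g];t=g[int(np.argmin(cs))];print("lean all",t,min(cs))
for o in obs: 
    cc=[cost([*p0,u],[o]) for u in g];print("lean one",g[int(np.argmin(cc))],min(cc))
for c in F:
    im=cv2.resize(F[c]["frame"][:,:,::-1],None,fx=2,fy=2)
    cv2.polylines(im,[cv2.convexHull((proj(F[c],panel([*p0,t]))*2).astype(np.int32))],True,(0,255,0),1)
    x,y=(360,330) if c=="scene" else (540,370)
    ims.append(cv2.convertScaleAbs(im[y:y+400,x:x+380],alpha=1.4,beta=15)[:400])
h=min(i.shape[0] for i in ims);cv2.imwrite(f"pics/look{n}.png",np.hstack([i[:h] for i in ims]))
E
python3 look.py 2
```

```text
3.7 [ 0.53068459 -0.16312052  0.15756667] [ 0.60882148  0.67932149 -0.39037998]
scene 0.98 [334.8, 313.3]
scene 0.77 [278.4, 156.4]
scene 0.72 [263.2, 248.6]
side 0.93 [451.1, 255.0]
side 0.84 [237.5, 233.8]
side 0.73 [343.8, 288.3]
lean all 0.4800000000000007 0.29441063913152155
lean one 0.4600000000000007 0.1908929162528964
lean one 0.4800000000000007 0.09693877551020408
```

View pics/look2.png

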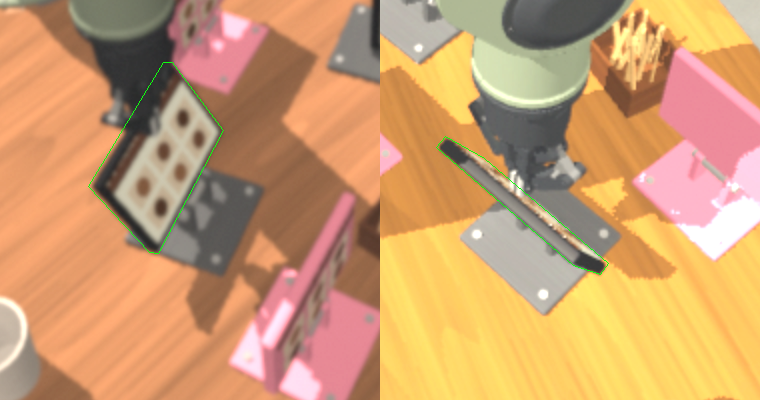

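The picture shows the screen leaning about 0.48 rad with the fingertips on its lit face. It needs about 26 mm more, and then I back off.

>>> move_arm:
  motion:
    - [[-8, -3, 0], [0, 0, 0]]
    - [[-16, -7, 0], [0, 0, 0]]
    - [[-24, -10, 0], [0, 0, 0]]
    - [[-24, -10, 0], [0, 0, 0]]
    - [[-24, -10, 0], [0, 0, 0]]
    - [[-10, -4, 5], [0, 0, 0]]
    - [[15, 6, 20], [0, 0, 0]]
    - [[25, 10, 60], [0, 0, 0]]
    - [[25, 10, 120], [0, 0, 0]]
    - [[35, 14, 170], [0, 0, 0]]
    - [[35, 14, 170], [0, 0, 0]]

```text
clock: 5.28
position: [0.5691, -0.1477, 0.3316]
tool_rot: [3.139, -0.006, 0.387]
force: [-0.9, 0.4, -0.6]
grip_width: 0.0002
```

```bash
python3 look.py 3; python3 - <<'E'
from a import *
import pickle
d=pickle.load(open("d.pkl","rb"))
for c in("scene","side"):
    f=grab_frame(c);cv2.imwrite(f"pics/{c}4.png",f["frame"][:,:,::-1])
    for o in outline_of("tall_screen_top",c): print(c,o["score"],o["pixel"],[q["pixel"] for q in d[c,"tall_screen_top"]])
E
```

```text
5.275 [ 0.56906062 -0.14766582  0.33161422] [-0.90223815  0.35149192 -0.63528362]
scene 0.95 [333.7, 310.3]
scene 0.87 [259.2, 243.5]
scene 0.61 [281.0, 158.0]
side 0.95 [235.8, 232.6]
side 0.9 [342.0, 291.6]
side 0.87 [447.0, 254.2]
lean all 0.6000000000000008 0.16687303738027592
lean one 0.6000000000000008 0.06657121170300856
lean one 0.6000000000000008 0.10030182567726738
scene 0.91 [376.1, 144.6] [[376.6, 145.6]]
side 0.84 [285.8, 147.3] [[286.2, 147.9]]
```

View pics/look3.png

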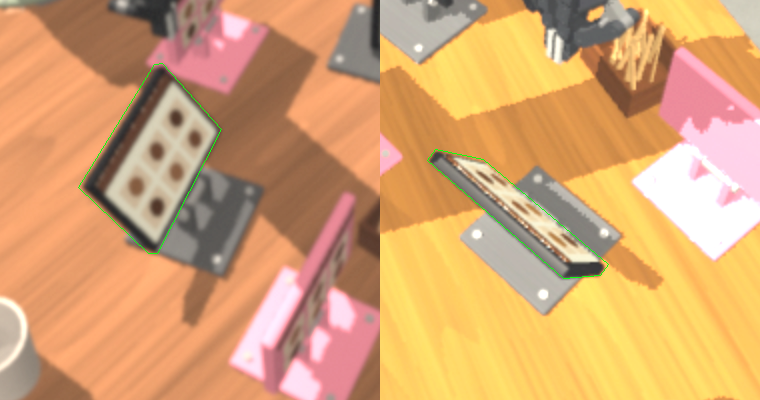

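View pics/side4.png

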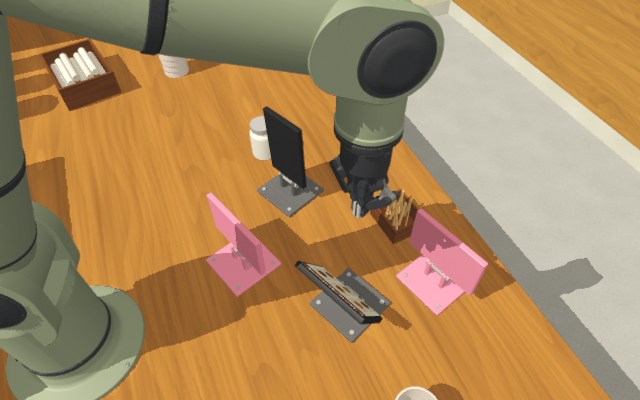

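The screen is holding by itself at about 0.60 rad, which is in the band. I'll nudge it about 13 mm further to centre it at about 0.70. The tall screen's outline has moved no more than about 1 px.

>>> move_arm:
  motion:
    - [[0, 0, -60], [0, 0, 0]]
    - [[0, 0, -120], [0, 0, 0]]
    - [[0, 0, -170], [0, 0, 0]]
    - [[-22, -9, -170], [0, 0, 0]]
    - [[-44, -18, -170], [0, 0, 0]]
    - [[-59, -24, -170], [0, 0, 0]]
    - [[-67, -27, -170], [0, 0, 0]]
    - [[-72, -29, -170], [0, 0, 0]]
    - [[-72, -29, -170], [0, 0, 0]]
    - [[-72, -29, -170], [0, 0, 0]]
    - [[-58, -23, -165], [0, 0, 0]]
    - [[-30, -12, -150], [0, 0, 0]]

```text
clock: 7.18
position: [0.5372, -0.1603, 0.1778]
tool_rot: [-3.141, 0.001, 0.385]
force: [-0.1, 0.0, 0.7]
grip_width: 0.0001
```

>>> move_arm:
  motion:
    - [[10, 4, 30], [0, 0, 0]]
    - [[20, 8, 90], [0, 0, 0]]
    - [[30, 12, 150], [0, 0, 0]]
    - [[30, 12, 150], [0, 0, 0]]
    - [[30, 12, 150], [0, 0, 0]]

```text
clock: 7.8
position: [0.567, -0.148, 0.3275]
tool_rot: [-3.141, -0.0, 0.386]
force: [-0.3, 0.3, -0.5]
grip_width: -0.0002
```

```bash
python3 look.py 5; python3 - <<'E'
from a import *
import pickle
d=pickle.load(open("d.pkl","rb"))
for c in("scene","side"):
    f=grab_frame(c)
    for o in outline_of("tall_screen_top",c): print(c,o["score"],o["pixel"],[q["pixel"] for q in d[c,"tall_screen_top"]])
E
```

```text
7.8 [ 0.56698551 -0.14801378  0.32753469] [-0.26959491  0.34827433 -0.4937826 ]
scene 0.81 [337.6, 312.3]
scene 0.78 [280.6, 156.6]
scene 0.7 [257.9, 243.2]
side 0.89 [447.2, 254.5]
side 0.61 [236.6, 235.5]
lean all 0.6000000000000008 0.06506634078212291
lean one 0.6000000000000008 0.06506634078212291
scene 0.9 [376.1, 146.2] [[376.6, 145.6]]
side 0.89 [285.9, 145.8] [[286.2, 147.9]]
```

View pics/look5.png

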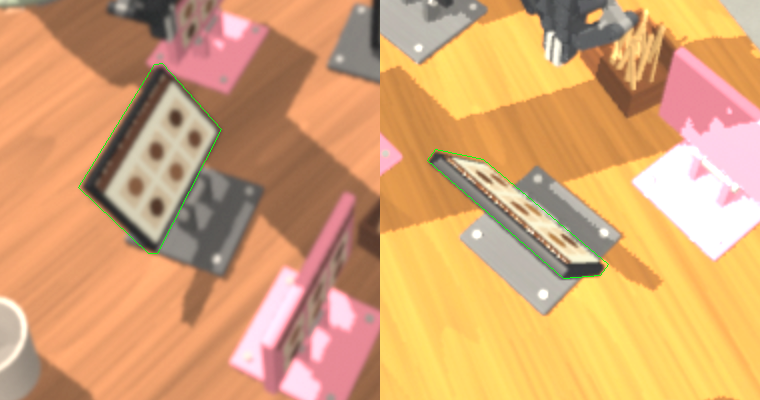

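The lean reads unchanged, although the push should have gone further. I'll repeat it, stopping at the far end to see where the tip is relative to the panel.

>>> move_arm:
  motion:
    - [[0, 0, -60], [0, 0, 0]]
    - [[0, 0, -120], [0, 0, 0]]
    - [[0, 0, -170], [0, 0, 0]]
    - [[-22, -9, -170], [0, 0, 0]]
    - [[-44, -18, -170], [0, 0, 0]]
    - [[-59, -24, -170], [0, 0, 0]]
    - [[-67, -27, -170], [0, 0, 0]]
    - [[-72, -29, -170], [0, 0, 0]]
    - [[-72, -29, -170], [0, 0, 0]]
    - [[-72, -29, -170], [0, 0, 0]]

```text
clock: 9.45
position: [0.495, -0.1774, 0.1576]
tool_rot: [3.142, -0.0, 0.386]
force: [0.2, -0.3, 0.3]
grip_width: -0.0001
```

```bash
python3 look.py 6
```

```text
9.45 [ 0.49500609 -0.17736424  0.1576276 ] [ 0.20948524 -0.26862409  0.27229448]
scene 0.74 [334.9, 312.6]
scene 0.7 [275.8, 161.7]
scene 0.65 [255.6, 243.9]
side 0.88 [450.6, 253.9]
side 0.8 [353.1, 301.1]
side 0.8 [237.1, 235.7]
lean all 0.6000000000000008 0.8129065963797947
lean one 0.5800000000000007 0.06618684730454417
lean one 0.6200000000000008 0.734417652411283
```

View pics/look6.png

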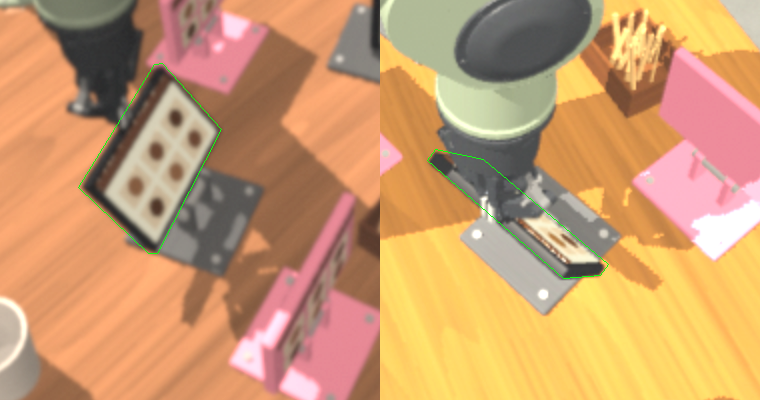

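The tips now pass over the top edge with no contact, because they sit about 15 mm higher than nominal. I'll lift, go back in front, and push from lower down.

>>> move_arm:
  motion:
    - [[0, 0, 40], [0, 0, 0]]
    - [[35, 14, 40], [0, 0, 0]]
    - [[82, 33, 40], [0, 0, 0]]
    - [[82, 33, 0], [0, 0, 0]]
    - [[82, 33, -23], [0, 0, 0]]
    - [[70, 28, -23], [0, 0, 0]]
    - [[55, 22, -23], [0, 0, 0]]
    - [[40, 16, -23], [0, 0, 0]]
    - [[30, 12, -23], [0, 0, 0]]
    - [[30, 12, -23], [0, 0, 0]]
    - [[30, 12, -23], [0, 0, 0]]

```text
clock: 11.02
position: [0.5249, -0.1655, 0.1348]
tool_rot: [3.141, -0.0, 0.386]
force: [-0.6, -0.3, 0.0]
grip_width: 0.0001
```

```bash
python3 look.py 7
```

```text
11.025 [ 0.52488775 -0.16553568  0.13479488] [-0.56484938 -0.31357196  0.02283587]
scene 0.79 [280.2, 159.3]
scene 0.76 [261.7, 249.9]
scene 0.72 [336.4, 314.0]
side 0.96 [238.5, 233.5]
side 0.95 [449.2, 251.1]
side 0.87 [343.1, 295.6]
lean all 0.6200000000000008 0.5083190463449527
lean one 0.6000000000000008 0.28514047779273216
lean one 0.6200000000000008 0.2202344231955583
```

View pics/look7.png

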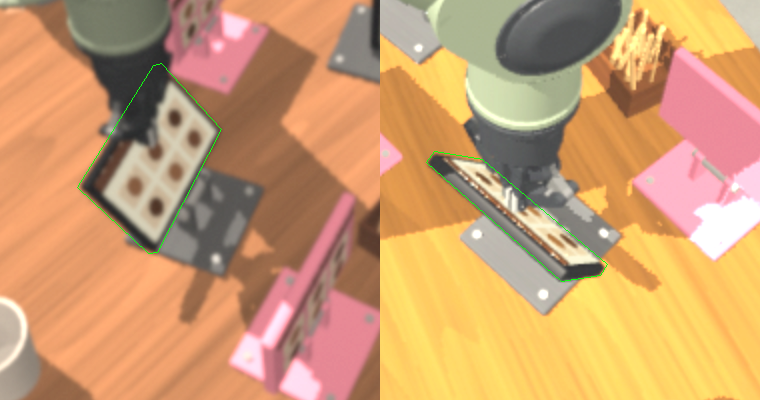

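The tips are now on or near the face, and the lean is still about 0.6. I'll push 15 mm more and look.

>>> move_arm:
  motion:
    - [[-7, -3, 0], [0, 0, 0]]
    - [[-14, -6, 0], [0, 0, 0]]
    - [[-14, -6, 0], [0, 0, 0]]
    - [[-14, -6, 0], [0, 0, 0]]

```text
clock: 11.72
position: [0.5102, -0.1718, 0.1346]
tool_rot: [-3.141, 0.001, 0.385]
force: [-0.0, -0.6, 0.8]
grip_width: -0.0004
```

```bash
python3 look.py 8
```

```text
11.725 [ 0.51022038 -0.17183891  0.13455843] [-0.00839937 -0.60917147  0.75481257]
scene 0.89 [257.4, 248.2]
scene 0.86 [333.2, 311.7]
scene 0.72 [276.8, 161.4]
side 0.92 [340.8, 300.9]
side 0.89 [447.4, 253.0]
side 0.6 [235.5, 233.4]
lean all 0.7400000000000009 0.5289222351105598
lean one 0.7200000000000009 0.19495792004809137
lean one 0.7400000000000009 0.32919274908711527
```

View pics/look8.png

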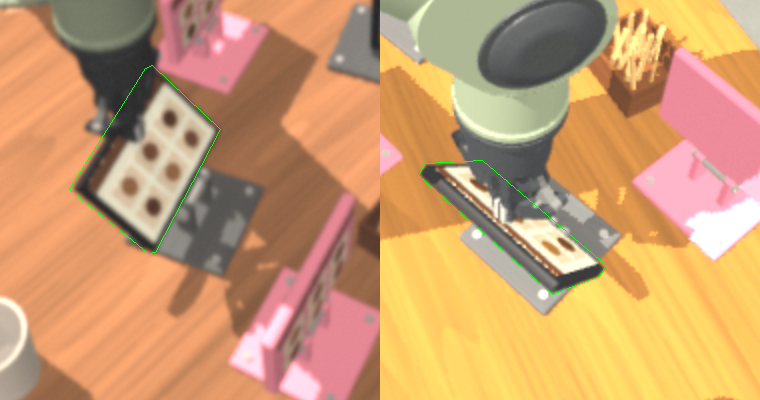

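The lean is now about 0.72. Backing off.

>>> move_arm:
  motion:
    - [[15, 6, 3], [0, 0, 0]]
    - [[45, 18, 15], [0, 0, 0]]
    - [[70, 28, 60], [0, 0, 0]]
    - [[75, 30, 120], [0, 0, 0]]
    - [[75, 30, 180], [0, 0, 0]]
    - [[75, 30, 200], [0, 0, 0]]
    - [[75, 30, 200], [0, 0, 0]]
    - [[75, 30, 200], [0, 0, 0]]

```text
clock: 12.92
position: [0.5856, -0.1412, 0.3337]
tool_rot: [-3.141, 0.001, 0.386]
force: [-0.4, 1.1, -0.7]
grip_width: -0.0002
```

```bash
python3 look.py 9; python3 - <<'E'
from a import *
import pickle
d=pickle.load(open("d.pkl","rb"))
for c in("scene","side"):
    f=grab_frame(c)
    for o in outline_of("tall_screen_top",c): print(c,o["score"],o["pixel"],[q["pixel"] for q in d[c,"tall_screen_top"]])
E
```

```text
12.925 [ 0.58556053 -0.14122776  0.33366   ] [-0.41436334  1.05155913 -0.71958938]
scene 0.96 [333.5, 312.7]
scene 0.9 [254.9, 244.8]
scene 0.67 [285.0, 155.5]
side 0.86 [235.1, 233.4]
side 0.78 [448.4, 254.1]
side 0.67 [340.3, 294.3]
lean all 0.7200000000000009 0.16126149978925672
lean one 0.7400000000000009 0.06979939543830722
lean one 0.7200000000000009 0.09080945252352438
scene 0.69 [375.2, 145.8] [[376.6, 145.6]]
side 0.9 [284.1, 145.4] [[286.2, 147.9]]
```

View pics/look9.png

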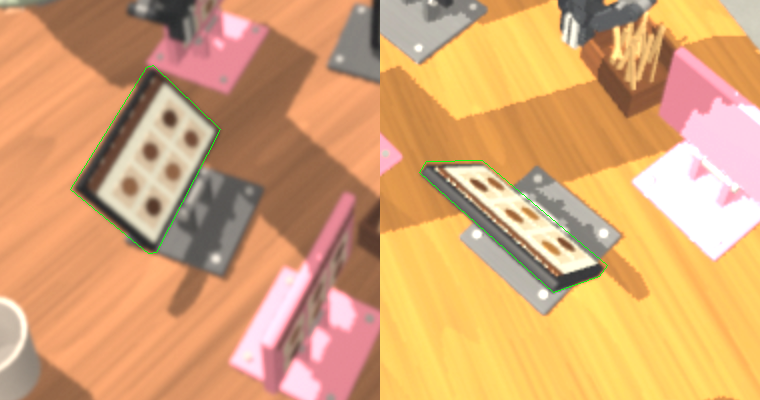

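The screen rests by itself at about 0.72 rad (41°), and the arm is well clear above it.

```bash
python3 -c "
from workcell import job_done;print(job_done())"
```

```text
the job is handed in; nothing more can be done
None
```

I tilted the black wide screen back with the closed fingertips on its lit face, backed the arm off clear of everything, and handed the job in at about 13 s.

**Wide screen:** the last fits after backing off gave a lean of 0.74 rad (scene camera) and 0.72 rad (side camera), about 41–42°. It was standing by itself, inside the 0.523–0.873 rad band.

**Tall screen:** its outline centre ended within about 1.4 px (scene) and 3.3 px (side) of where it started. The networks' own readings vary by a pixel or two, so I take this as unmoved. I saw no contact with it.

**What went wrong:** the closed fingertips sat about 15 mm higher than `tips_ahead` says. Because of that, my second and third pushes slid over the top edge without turning the screen past 0.60 rad. Pushing again from lower down brought it to its final lean. The measured forces I saw at the end of each move were about 1 N or less.

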